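# Clamp a boxcar in the gluing jig

## Task

Slide the red boxcar gently along the gluing jig until its end is fully home against the steel end stop, then turn the red winged knob clockwise until the rubber jaw holds the boxcar firmly against the fence: clearly tight, but not so hard that the shell is crushed. Do not press on the thin orange guard beside the wings, leave everything else on the bench where it is, and let go at the end.

Things in the scene. Friction and masses are not known exactly. Their poses are not given: they have to be found in the camera images.
- wagon: red model boxcar shell, loose, 36 mm wide (x), 150 mm long (y), 46 mm high, 110 to 150 g; origin: centre of its underside; its y points to the end stop. It lies on the jig's 12 mm thick bed between the wooden fence (+x side, about 1 mm play) and the 18 mm high sprung black rubber pad of the jaw (-x side), 15 to 60 mm short of the stop. Its top 20 mm stand clear above fence, pad and stop
- wagon_nose (a point): middle of the boxcar's +y end face, 12 mm above its underside: this end goes against the stop
- end_stop: fixed steel block, 60 mm wide (x), 16 mm thick (y from 0 to 16), 26 mm high, on the bed; origin at the bottom of the middle of the face that looks at the boxcar, y pointing away from the boxcar. Its place along the jig varies. Push the boxcar onto it with a few N; over 25 N would damage the shell
- fence: fixed wooden strip, 14 mm thick (x), 160 mm long (y, parallel to the boxcar and its way to the stop), 22 mm high, on the bed; origin at the centre of its underside. Its -x face backs the boxcar; its distance from the jaw varies by 10 mm between set-ups
- knob (a joint): turn of the winged knob, rad, 0 to 2.1, starts at 0 to 0.15; grows clockwise from above (tightens the jaw). 0.3 N m friction: it stays where left. Turned always in the same manner, the twist felt is steady in free travel; it rises by 0.07 N m when the pad meets the boxcar (after 0.25 to 1.4 rad), then 0.03 per 0.1 rad. Tight is a rise of 0.11 to 0.20, best 0.15; at 0.23 the shell is crushed
- knob_grip (a point): on the knob's axis, 10 mm below the top of its wings, the point to pinch; x along the wings, z up. Red wing bar 57 mm long, 10 mm thick (13 mm at its round ends, beyond 15 mm from the axis), 32 mm high; 24 mm under this point is a 56 mm square aluminium housing. The wing tips pass 6 mm from the orange guard: open the fingers only 20 to 25 mm here
- guard: thin fixed upright orange plastic plate, 4 mm thick (x), 110 mm long (y), 55 mm high, on the bed between knob and jaw; origin at the centre of its underside. Its near face is 35 mm from the knob's axis and its top is 3 mm above the wings' top. Fragile: no more than a light brush of a few N
- glue: white glue bottle with orange cap, 28 mm across, 65 mm high, standing on the jig's corner; origin at the centre of its underside. Leave it alone
- weight: brass cylinder, 32 mm across, 30 mm high, standing on the jig's other corner; origin at the centre of its underside. Leave it alone
- green_car: green boxcar, same size as the red one, on the bench; leave it alone
- paint_blue_pot: glass paint pot with blue cap, 40 mm across, 60 mm high; leave it alone
- paint_yellow_pot: glass paint pot with yellow cap, 40 mm across, 60 mm high; leave it alone
- screwdriver: screwdriver, 170 mm long, lying on the bench; leave it alone
- brush: brush, 170 mm long, lying on the bench; leave it alone
There are look-alikes about, which are no part of the job. Of the things like the wagon, leave any that is purple; of the rest the smaller one is meant.

How it is judged:
On the way, in this order (a step that is already met when the one before it is completed fails the run):
1. the boxcar's end is home against the end stop (within 2.5 mm) while the jaw is still loose (y of wagon_nose in the frame of end_stop between -0.0025 and 0.002 m and contact force between fence and wagon below 4 N), for 0.2 s.
2. the jaw presses the boxcar against the fence with at least 10 N (contact force between fence and wagon above 10 N), for 0.2 s.
At the end, for the whole second after the job is handed in: The red boxcar lies flat and square (within 0.03 rad) on the jig with its end within 2.5 mm of the end stop, the pad pressing it against the fence with 10 to 21 N, all at rest and the knob let go (y of wagon_nose in the frame of end_stop between -0.0025 and 0.002 m and contact force between fence and wagon between 10 and 21 N and angle between the y axis of wagon and the y axis of end_stop, either way round below 0.03 rad and angle between wagon's own z axis and vertical below 0.03 rad and linear speed of wagon below 0.005 m/s and velocity of joint knob below 0.05 rad/s); the robot touches nothing.
It fails at once if the boxcar is crushed: it is pressed on the fence with more than 23 N (contact force between fence and wagon above 23 N).
It fails at once if the boxcar is rammed into the end stop with more than 25 N (contact force between wagon and end_stop above 25 N).
It fails at once if the robot presses on the guard with more than 6 N (contact force between any of the fingers, the arm and guard above 6 N).
It fails at once if another thing (glue bottle, brass weight, green boxcar, paint pots, screwdriver, brush) is moved more than 20 mm (distance of any of glue, weight, green_car, paint_blue_pot, paint_yellow_pot, screwdriver, brush from where it was at the start of the episode above 0.02 m).
It also fails if it takes over 58 s, if anything falls off the work surface, if the arm or the gripper's body presses on something with over 40 N, if the wrist force passes 120 N, or if a joint passes its speed limit or range.

## Robot

A 7-joint arm with a two-finger parallel gripper is mounted at the origin on the work surface. World frame = base frame: x ahead of the robot, y to its left, z up, the work surface at z = 0. Lengths are in m, angles in rad, forces in N, time in s.
With the tool pointing down it reaches from about 0.4 to 0.925 m from the base axis. Payload 5.6 kg.
Tool frame: the origin (TCP) lies midway between the tips of the shut fingers; the grasp point (between the pads) lies 19 mm behind it; z points along the fingers, y is the line along which they close (so a half turn about z gives the same grasp; the last joint's range is limited). The gripper opens to 85 mm and grips with 20 to 120 N. Pads are 22 mm wide; open, the fingers measure 114 mm over their backs; the gripper's body (76 mm by 85 mm) begins 54 mm behind the grasp point. The pads swing forward as they close: fully open they stand 13 mm farther back than shut.
Start: joints at [-1.256, 0.468, -0.012, 1.603, 0.006, 1.071, -0.056], TCP at [0.228, 0.609, 0.231] pointing down, gripper open.
Joint ranges: [-2.53, 2.53], [-0.31, 2.02], [-1.57, 1.55], [0.28, 2.44], [-1.29, 4.43], [0.15, 1.84], [-2.92, 2.92]. Speed limits (rad/s): [2.57, 2.57, 3.14, 3.14, 3.14, 3.14, 3.14].

## Interface

Orientations are given as a rotation vector (axis times angle).
In Python, from rig import bot gives the robot as it stands. The module is installed in compiled form; this text tells all that it offers.
- The arm moves only by the tool servo_tool, never from a script. Its arguments are lists of equal length, an entry for each row: "rotation": the turn, a rotation vector about the tool's x, y, z in units of 8 degrees (1.0 is 8 degrees), a list of three; "travel": the shift along the tool's x, y, z in units of 25 mm (1.0 is 25 mm), a list of three; "grip": the finger opening in mm, from 0 to 85.4. In form: {"rotation": [[rx, ry, rz], ...], "travel": [[x, y, z], ...], "grip": [grip, ...]}. A call has 1 to 20 rows; each row shifts and turns the commanded pose from where the row before left it, along the tool's axes as they then stand; what a row does not reach is not made up. A row lasts 1/10 s, in which the tool goes at most 50 mm and 8.59 degrees, less where a joint would pass 70% of its speed; a pose out of reach is approached as far as the arm can. A call is refused whole if a number of a shift passes 1 or a number of a turn 1, either way. A call with a gripper value outside its range is refused whole. The fingers move at their own pace and stop on an object; the grip force is fixed at half the most. Time passes only in rows, so rows that do not move let the fingers close. It gives the time, the measured TCP pose, the force, the opening and the grip force at its end, in the units of the state.
- bot.state(): the state, without advancing time (a new reading comes with each control period).
- bot.snapshot(name): name is "side" or "top"; returns (picture, depth): 384x512x3 uint8, red, green, blue; 384x512 float32, m along the optical axis (not along the pixel's ray), 0 where there is no reading.
- bot.camera_params(name): a dict with "fovy" (degrees; the focal length in pixels is half the picture's height over the tangent of half this angle, whatever the lens; pixels are square), "cx", "cy" (the principal point, pixels), "extrinsics" (4x4, takes a point from camera to world coordinates). Camera axes: x right, y up, looking along -z (the intrinsics and any distortion apply to the point x, -y, -z); pixel columns grow to the right and rows downward; lengths in m; the calibration is good to about 2 mm. A picture is of the moment at which its call begins. camera_params takes no time and is no camera call.
- bot.close_job(): hands the job in; it is judged then, once.
The state is a dict: "time_s": time; "joint_positions": joint angles; "joint_velocities": joint speeds; "tau": joint torques, N m; "tool_pos": TCP position; "tool_rot": TCP orientation; "force": force on the tool from outside, world axes, zero at the start; "moment": the same for the moment, N m; "grip_width": opening from 0.0 (shut) to 1.0 (fully open); "grip_force": force on a finger pad.
Only numpy, scipy, OpenCV 4.12 (cv2) and the standard library are available. Lean on these libraries where they do the work, as an engineer would, in place of code of your own. Each camera call takes 0.05 s, during which the arm holds its last target. There are 200 camera calls.

## Working session

There is one attempt and no reset: what is moved stays moved. The work goes in short steps, Python scripts to look and compute and a tool call to move; the robot and the scene stay as the last step left them, time stands still between calls to the robot, and variables do not carry over. Pictures are saved under pics/ and viewed, at most 10 in all, crops included, and the job is handed in when it is done.

Besides the shell and the picture viewer there is one more tool, called after "Emit:" by a JSON object that holds its "fn" and its "kwargs". servo_tool: Moves the arm, as the interface text tells. Its arguments: {"type":"object","properties":{"rotation":{"type":"array","items":{"type":"array","items":{"type":"number"}}},"travel":{"type":"array","items":{"type":"array","items":{"type":"number"}}},"grip":{"type":"array","items":{"type":"number"}}},"required":["rotation","travel","grip"]}

```bash
mkdir -p pics; cat > h.py <<'E'
import numpy as np,cv2
from rig import bot
def snap(n):
    im,d=bot.snapshot(n); p=bot.camera_params(n); np.savez(f'{n}.npz',im=im,d=d,fovy=p['fovy'],cx=p['cx'],cy=p['cy'],E=p['extrinsics']); return im,d,p
def cloud(n):
    z=np.load(f'{n}.npz'); d=z['d']; h,w=d.shape; f=h/2/np.tan(np.radians(z['fovy'])/2)
    v,u=np.mgrid[:h,:w]; P=np.stack([(u-z['cx'])/f*d,-(v-z['cy'])/f*d,-d,np.ones_like(d)],-1)@z['E'].T
    P=P[...,:3].copy(); P[d==0]=np.nan; return z['im'],P
E
python3 - <<'E'
from h import *
for n in('side','top'):
    im,d,p=snap(n); print(n,{k:(np.round(v,4).tolist() if k=='extrinsics' else v) for k,v in p.items()},(d==0).mean())
    cv2.imwrite(f'pics/{n}0.png',cv2.resize(im[...,::-1],(800,600)))
print(bot.state())
E
```

```text
side {'fovy': 53.77723272391869, 'cx': 259.46073621325075, 'cy': 189.37935715173398, 'extrinsics': [[0.9466, 0.2404, -0.2148, 0.3212], [-0.3224, 0.711, -0.625, -0.6056], [0.0025, 0.6608, 0.7505, 0.8005], [0.0, 0.0, 0.0, 1.0]]} 0.0038197835286458335
top {'fovy': 54.45381510560567, 'cx': 255.7537640295915, 'cy': 188.41846861584176, 'extrinsics': [[0.0219, 0.9759, -0.2172, 0.3078], [-0.9998, 0.0212, -0.0055, -0.0214], [-0.0007, 0.2172, 0.9761, 1.1003], [0.0, 0.0, 0.0, 1.0]]} 0.004160563151041667
{'time_s': 0.1, 'joint_positions': array([-1.25600688,  0.46830827, -0.01158623,  1.60351972,  0.00601681,
        1.07144106, -0.05628692]), 'joint_velocities': array([ 1.26731112e-05, -1.09526524e-03, -3.08165829e-03, -2.79595646e-03,
        2.48184230e-04, -7.60289404e-04, -8.54640789e-04]), 'tau': array([ 1.13122755e-03, -5.33513975e+01,  2.16150790e-02, -2.51962924e+01,
        1.15112396e-02,  4.36358299e-03,  1.70284028e-05]), 'tool_pos': array([0.22753086, 0.60833303, 0.23042606]), 'tool_rot': array([-5.59083856e-01, -3.09128752e+00,  2.56871183e-03]), 'force': array([-0.12548683,  0.29206741, -0.08942659]), 'moment': array([-0.04298089, -0.01456955, -0.00254859]), 'grip_force': 0.0, 'grip_width': 1.0002750220931225}
```

View pics/top0.png

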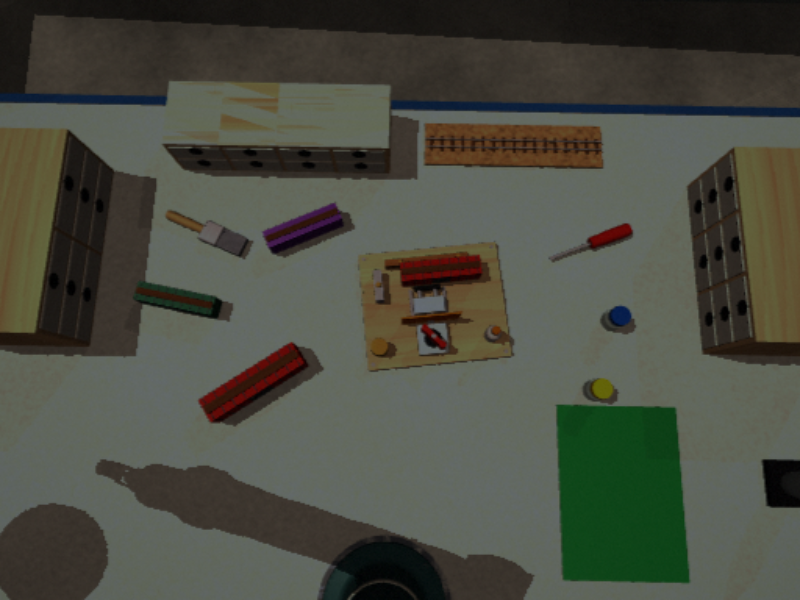

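View pics/side0.png

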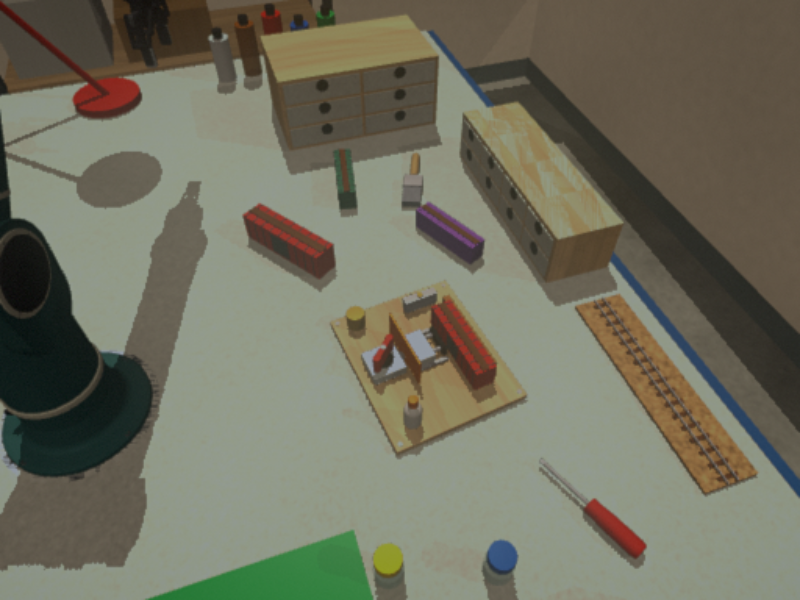

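The top view shows the jig at about (435,305). Candidates for the wagon:
- Red car on the jig, at (440,268).
- Larger red car, at (253,382).
- Purple car, at (303,228).
- Green car, at (178,298).

I choose the smaller red car on the jig and check it in a close crop.

```bash
python3 - <<'E'
from h import *
tiles=[]
for n,(r0,r1,c0,c1) in {'top':(150,242,225,333),'side':(176,292,206,340)}.items():
    im=np.load(f'{n}.npz')['im'][r0:r1,c0:c1,::-1]
    im=np.clip(im.astype(float)*(2.0 if n=='top' else 1.2),0,255).astype(np.uint8)
    tiles.append(cv2.resize(im,(int(300/(r1-r0)*(c1-c0))*800//700 if 0 else 398,339)))
cv2.imwrite('pics/crop.png',np.hstack(tiles))
for n in('top','side'):
    im,P=cloud(n); ok=np.isfinite(P[...,0])
    hsv=cv2.cvtColor(im,cv2.COLOR_RGB2HSV); red=((hsv[...,0]<6)|(hsv[...,0]>174))&(hsv[...,1]>150)
    print(n,'bench z',np.nanmedian(P[(slice(225,240),slice(300,330))][...,2]))
    k,lab,st,c=cv2.connectedComponentsWithStats(red.astype(np.uint8))
    for i in range(1,k):
        if st[i,4]>15:
            q=P[(lab==i)&ok]; print(np.round(c[i]),st[i,4],np.round(q.mean(0),3),'z95',np.round(np.percentile(q[:,2],95),4))
    # heights of small things
E
```

```text
top bench z 0.0013538379768652797
[390. 151.] 216 [ 0.674 -0.42   0.023] z95 0.0275
[281. 167.] 205 [ 0.605 -0.087  0.056] z95 0.0593
[282. 176.] 357 [ 0.58  -0.092  0.049] z95 0.0587
[277. 215.] 91 [ 0.464 -0.078  0.057] z95 0.0674
[162. 245.] 936 [0.374 0.242 0.052] z95 0.0599
side bench z 0.04369843212687324
[56. 50.] 947 [0.025 0.93  0.06 ] z95 0.2153
[173.  10.] 39 [0.488 0.939 0.148] z95 0.1513
[168. 133.] 16 [0.345 0.319 0.055] z95 0.0573
[163. 140.] 40 [0.327 0.291 0.056] z95 0.0581
[184. 142.] 44 [0.384 0.261 0.056] z95 0.0578
[187. 153.] 139 [0.381 0.211 0.056] z95 0.0582
[200. 151.] 49 [0.42  0.208 0.056] z95 0.0587
[289. 197.] 35 [ 0.599 -0.036  0.055] z95 0.0567
[293. 218.] 198 [ 0.582 -0.098  0.056] z95 0.0574
[305. 220.] 117 [ 0.608 -0.114  0.056] z95 0.0581
[248. 217.] 25 [ 0.477 -0.068  0.064] z95 0.0653
[242. 227.] 27 [ 0.454 -0.093  0.064] z95 0.0652
[394. 338.] 445 [ 0.674 -0.427  0.023] z95 0.0264
```

View pics/crop.png

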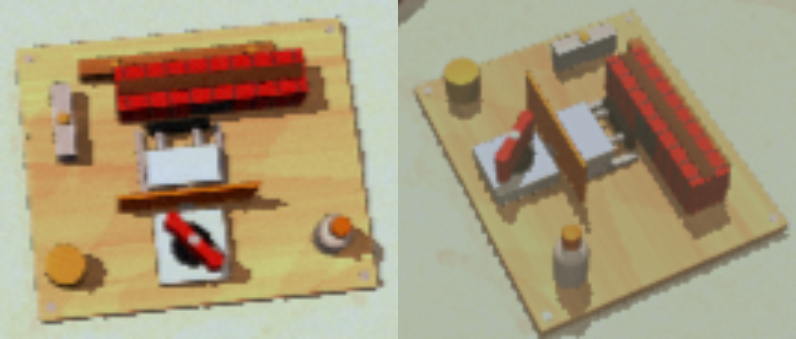

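The crop shows the red car on the jig with its +y end facing the steel stop (left end of the jig in the top view). The winged knob stands beside the orange guard, with the glue bottle and the brass weight on the near corners. Next I measure these.

```bash
python3 - <<'E'
from h import *
for n in('top','side'):
    im,P=cloud(n); hsv=cv2.cvtColor(im,cv2.COLOR_RGB2HSV).astype(int); Z=P[...,2]
    X,Y=P[...,0],P[...,1]; J=(X>.4)&(X<.68)&(Y>-.22)&(Y<.06)
    print(n)
    def rect(name,m):
        k,l,s,c=cv2.connectedComponentsWithStats(m.astype(np.uint8)); i=1+s[1:,4].argmax(); q=P[l==i]
        r=cv2.minAreaRect((q[:,:2]*1000).astype(np.float32)); print(name,len(q),'c',np.round(r[0],1),'s',np.round(r[1],1),'a',round(r[2],1),'mean',np.round(q.mean(0)*1000,1),'zmed',round(np.median(q[:,2])*1000,1))
    rect('wagontop',J&(Z>.053)&(X>.54))
    rect('stop',J&(Z>.031)&(Z<.045)&(Y>-.0)&(hsv[...,1]<110)&(X>.5))
    rect('knob',J&(Z>.056)&(X<.50)&((hsv[...,0]<6)|(hsv[...,0]>174)|(hsv[...,1]<60))&(Y<-.04)&(Y>-.12))
    rect('guard',J&(Z>.05)&(hsv[...,0]>=7)&(hsv[...,0]<20)&(hsv[...,1]>100)&(X<.53)&(Y>-.14)&(Y<-.01))
    rect('housing',J&(Z>.025)&(Z<.045)&(X<.48)&(hsv[...,1]<70)&(Y<-.03)&(Y>-.12))
    rect('glue',J&(Z>.03)&(X<.5)&(Y<-.12))
    rect('weight',J&(Z>.03)&(X<.5)&(Y>-.02))
    rect('jawhousing',J&(Z>.02)&(X>.5)&(X<.565)&(hsv[...,1]<60)&(Y<-.02))
    rect('bed',J&(Z>.007)&(Z<.018))
E
```

```text
top
wagontop 598 c [592.4 -89.4] s [ 38.2 149.8] a 7.4 mean [592.4 -89.1  56.7] zmed 56.6
stop 103 c [562.5  26.8] s [60.4 15.9] a 6.8 mean [561.5  26.6  38.3] zmed 38.3
knob 77 c [463.9 -76.7] s [55.6 11.8] a 47.0 mean [463.3 -77.4  63.9] zmed 63.8
guard 91 c [501.3 -72.5] s [  5.9 106.1] a 6.6 mean [500.8 -73.2  63.5] zmed 64.5
housing 152 c [458.2 -77.2] s [43.8 54.9] a 0.7 mean [451.5 -69.1  30.5] zmed 30.4
glue 86 c [ 475.6 -186. ] s [25. 27.] a 60.6 mean [ 472.8 -184.    58.3] zmed 55.2
weight 101 c [445.9  21.6] s [31.3 28.6] a 1.3 mean [445.5  21.2  41.9] zmed 41.9
jawhousing 249 c [538.5 -68. ] s [51.3 67.9] a 4.0 mean [532.5 -68.   32.1] zmed 32.7
bed 4396 c [533.1 -78.8] s [226.1 270.1] a 7.0 mean [521.1 -81.7  12.2] zmed 12.1
side
wagontop 712 c [592.9 -91.7] s [ 37.3 151. ] a 7.0 mean [592.8 -96.5  56.1] zmed 56.1
stop 122 c [562.6  24.2] s [60.  19.6] a 8.3 mean [562.2  21.9  36.6] zmed 36.9
knob 70 c [464.3 -79.8] s [56.3 10.5] a 48.0 mean [463.9 -80.8  63.8] zmed 63.8
guard 124 c [501.5 -76.8] s [  5.4 108.3] a 6.9 mean [500.7 -79.3  60.9] zmed 61.6
housing 219 c [458.1 -80.9] s [43.  57.4] a 6.5 mean [455.2 -86.7  29.8] zmed 29.8
glue 171 c [ 473.6 -192.6] s [22.3 25.1] a 71.3 mean [ 473.1 -194.8   56.1] zmed 54.0
weight 121 c [446.   17.5] s [32.2 31.1] a 76.0 mean [445.8  15.6  39.7] zmed 40.6
jawhousing 268 c [539.7 -71.2] s [49.7 58.6] a 4.2 mean [533.1 -74.2  31.3] zmed 32.2
bed 4772 c [533.1 -81.4] s [225.9 271.8] a 7.0 mean [ 521.6 -110.5   11.7] zmed 11.7
```

Jig axes are turned +7° from world. Knob is at (0.464,-0.078), the wings lie along about 47.5° and the gap to the stop is about 36 mm. I turn the tool so that its x matches jig y, then go behind the wagon's rear end.

Emit:
{"fn": "servo_tool", "kwargs": {"rotation": [[0,0,0.975],[0,0,0.975],[0,0,0.975],[0,0,0.975],[0,0,0.975],[0,0,0.975],[0,0,0.975],[0,0,0.975]], "travel": [[0,0,0],[0,0,0],[0,0,0],[0,0,0],[0,0,0],[0,0,0],[0,0,0],[0,0,0]], "grip": [0,0,0,0,0,0,0,0]}}

```text
time_s: 0.9
tool_pos: [0.2275, 0.6085, 0.2307]
tool_rot: [2.086, 2.349, -0.001]
force: [-0.2, 1.0, -0.7]
grip_width: -0.001
grip_force: 0.0
```

Emit:
{"fn": "servo_tool", "kwargs": {"rotation": [[0,0,0],[0,0,0],[0,0,0],[0,0,0],[0,0,0],[0,0,0],[0,0,0],[0,0,0],[0,0,0],[0,0,0],[0,0,0],[0,0,0],[0,0,0],[0,0,0],[0,0,0],[0,0,0],[0,0,0],[0,0,0],[0,0,0],[0,0,0]], "travel": [[-0.9,0.3,0],[-0.9,0.3,0],[-0.9,0.3,0],[-0.9,0.3,0],[-0.9,0.3,0],[-0.9,0.3,0],[-0.9,0.3,0],[-0.9,0.3,0],[-0.9,0.3,0],[-0.9,0.3,0],[-0.9,0.3,0],[-0.9,0.3,0],[-0.9,0.3,0],[-0.9,0.3,0],[-0.9,0.3,0],[-0.9,0.3,0],[-0.9,0.3,0],[-0.9,0.3,0],[-0.9,0.3,0],[-0.9,0.3,0]], "grip": [0,0,0,0,0,0,0,0,0,0,0,0,0,0,0,0,0,0,0,0]}}

```text
time_s: 2.9
tool_pos: [0.4322, 0.1798, 0.2311]
tool_rot: [-2.08, -2.355, 0.001]
force: [-0.5, 0.5, 1.1]
grip_width: -0.005
grip_force: 0.0
```

Emit:
{"fn": "servo_tool", "kwargs": {"rotation": [[0,0,0],[0,0,0],[0,0,0],[0,0,0],[0,0,0],[0,0,0],[0,0,0],[0,0,0],[0,0,0],[0,0,0],[0,0,0],[0,0,0],[0,0,0],[0,0,0],[0,0,0],[0,0,0],[0,0,0],[0,0,0],[0,0,0],[0,0,0]], "travel": [[-0.8,0.25,0.2],[-0.8,0.25,0.2],[-0.8,0.25,0.2],[-0.8,0.25,0.2],[-0.8,0.25,0.2],[-0.8,0.25,0.2],[-0.8,0.25,0.2],[-0.8,0.25,0.2],[-0.8,0.25,0.2],[-0.8,0.25,0.2],[-0.8,0.25,0.2],[-0.8,0.25,0.2],[-0.8,0.25,0.2],[-0.8,0.25,0.2],[-0.8,0.25,0.2],[-0.8,0.25,0.2],[-0.8,0.25,0.2],[-0.8,0.25,0.2],[-0.8,0.25,0.2],[0,0,0]], "grip": [0,0,0,0,0,0,0,0,0,0,0,0,0,0,0,0,0,0,0,0]}}

```text
time_s: 4.9
tool_pos: [0.5965, -0.1847, 0.1354]
tool_rot: [2.084, 2.351, -0.003]
force: [0.5, -0.5, -1.6]
grip_width: -0.005
grip_force: 0.0
```

```bash
cat >> h.py <<'E'
from scipy.spatial.transform import Rotation as R
c,s=np.cos(np.radians(7)),np.sin(np.radians(7))
def rep():
    S=bot.state(); p=S['tool_pos']; M=R.from_rotvec(S['tool_rot']).as_matrix()
    print('t',round(S['time_s'],2),'p',np.round(p,4),'uv',np.round([c*p[0]+s*p[1],c*p[1]-s*p[0]],4),'yaw_y',round(np.degrees(np.arctan2(M[1,1],M[0,1])),2),'tilt',np.round(M[:2,2],3),
     'f_jig',np.round([c*S['force'][0]+s*S['force'][1],c*S['force'][1]-s*S['force'][0],S['force'][2]],2),'m',np.round(S['moment'],3),'j7',round(S['joint_positions'][6],2),'w',round(S['grip_width'],3))
E
python3 -c "
from h import *
rep()"
```

```text
t 4.9 p [ 0.5965 -0.1847  0.1354] uv [ 0.5696 -0.256 ] yaw_y 6.89 tilt [-0.001 -0.002] f_jig [ 0.4  -0.57 -1.62] m [-0.007  0.006 -0.035] j7 0.66 w -0.005
```

Emit:
{"fn": "servo_tool", "kwargs": {"rotation": [[0,0,0],[0,0,0],[0,0,0],[0,0,0],[0,0,0],[0,0,0],[0,0,0],[0,0,0],[0,0,0]], "travel": [[-0.64,0.3,0],[0,0,0.6],[0,0,0.6],[0,0,0.6],[0,0,0.6],[0,0,0.6],[0,0,0.4],[0,0,0.25],[0,0,0]], "grip": [0,0,0,0,0,0,0,0,0]}}

```text
time_s: 5.8
tool_pos: [0.6058, -0.1965, 0.044]
tool_rot: [-2.079, -2.354, 0.001]
force: [0.5, -0.3, -0.2]
grip_width: 0.001
grip_force: 0.0
```

```bash
python3 -c "
from h import *
rep()"
```

```text
t 5.8 p [ 0.6058 -0.1965  0.044 ] uv [ 0.5773 -0.2688] yaw_y 7.09 tilt [-0.001  0.   ] f_jig [ 0.46 -0.32 -0.21] m [-0.054 -0.012  0.001] j7 0.74 w 0.001
```

Emit:
{"fn": "servo_tool", "kwargs": {"rotation": [[0,0,0],[0,0,0],[0,0,0],[0,0,0],[0,0,0],[0,0,0],[0,0,0],[0,0,0],[0,0,0],[0,0,0],[0,0,0],[0,0,0],[0,0,0],[0,0,0],[0,0,0]], "travel": [[0.1,0,0],[0.1,0,0],[0.1,0,0],[0.1,0,0],[0.1,0,0],[0.1,0,0],[0.1,0,0],[0.1,0,0],[0.1,0,0],[0.1,0,0],[0.1,0,0],[0.1,0,0],[0.1,0,0],[0.1,0,0],[0.1,0,0]], "grip": [0,0,0,0,0,0,0,0,0,0,0,0,0,0,0]}}

```text
time_s: 7.3
tool_pos: [0.6016, -0.1592, 0.045]
tool_rot: [2.08, 2.355, 0.0]
force: [0.0, -2.0, -0.7]
grip_width: -0.001
grip_force: 0.4
```

```bash
python3 -c "
from h import *
rep()
im,d,p=snap('top')
im2,d,p=snap('side')
a=cv2.resize(np.clip(im[150:242,225:333,::-1]*1.0*2,0,255).astype(np.uint8),(398,339))
b=cv2.resize(im2[176:292,206:340,::-1],(398,339))
cv2.imwrite('pics/push.png',np.hstack([a,b]))"
```

```text
t 7.3 p [ 0.6016 -0.1592  0.045 ] uv [ 0.5778 -0.2313] yaw_y 7.1 tilt [0. 0.] f_jig [-0.24 -2.02 -0.75] m [-0.189 -0.026 -0.046] j7 0.69 w -0.001
```

View pics/push.png

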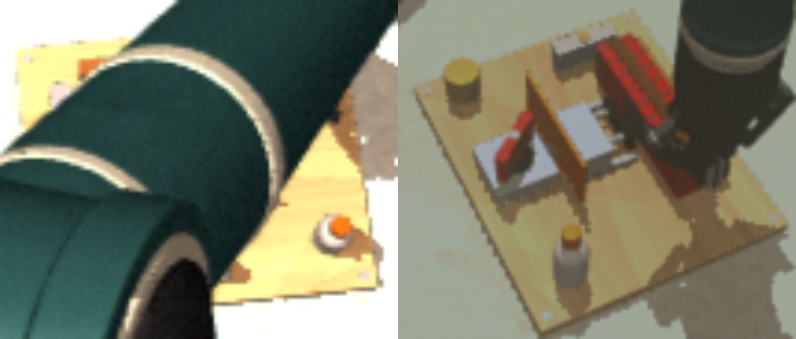

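The arm hides the jig in the top view (left). The side view (right) shows the fingers behind the car's rear end at about (690,150), pushing with 2 N. I keep pushing, more slowly.

Emit:
{"fn": "servo_tool", "kwargs": {"rotation": [[0,0,0],[0,0,0],[0,0,0],[0,0,0],[0,0,0],[0,0,0]], "travel": [[0.08,0,0],[0.08,0,0],[0.08,0,0],[0.08,0,0],[0.08,0,0],[0.04,0,0]], "grip": [0,0,0,0,0,0]}}

```text
time_s: 8.0
tool_pos: [0.6004, -0.1482, 0.0451]
tool_rot: [2.079, 2.355, 0.0]
force: [0.3, -0.5, 0.1]
grip_width: 0.003
grip_force: 0.5
```

Emit:
{"fn": "servo_tool", "kwargs": {"rotation": [[0,0,0],[0,0,0],[0,0,0],[0,0,0]], "travel": [[0.02,0,0],[0.02,0,0],[0.02,0,0],[0.02,0,0]], "grip": [0,0,0,0]}}

```text
time_s: 8.4
tool_pos: [0.6001, -0.1466, 0.0451]
tool_rot: [2.08, 2.354, 0.0]
force: [0.7, -0.4, 0.3]
grip_width: -0.003
grip_force: 0.6
```

```bash
python3 -c "
from h import *
rep()"
```

```text
t 8.4 p [ 0.6001 -0.1466  0.0451] uv [ 0.5778 -0.2186] yaw_y 7.09 tilt [ 0. -0.] f_jig [ 0.68 -0.51  0.32] m [-0.211 -0.022  0.003] j7 0.67 w -0.003
```

Emit:
{"fn": "servo_tool", "kwargs": {"rotation": [[0,0,0],[0,0,0],[0,0,0],[0,0,0]], "travel": [[0.02,0,0],[0.02,0,0],[0.02,0,0],[0.02,0,0]], "grip": [0,0,0,0]}}

```text
time_s: 8.8
tool_pos: [0.5999, -0.1445, 0.0451]
tool_rot: [2.08, 2.355, 0.0]
force: [0.8, -1.5, 0.4]
grip_width: -0.001
grip_force: 0.6
```

Emit:
{"fn": "servo_tool", "kwargs": {"rotation": [[0,0,0],[0,0,0],[0,0,0]], "travel": [[0.02,0,0],[0.02,0,0],[0.02,0,0]], "grip": [0,0,0]}}

```text
time_s: 9.1
tool_pos: [0.5997, -0.143, 0.0451]
tool_rot: [2.08, 2.355, 0.0]
force: [-0.2, -1.1, 0.3]
grip_width: 0.003
grip_force: 0.7
```

```bash
python3 -c "
from h import *
rep()
snap('side')
im,P=cloud('side'); hsv=cv2.cvtColor(im,cv2.COLOR_RGB2HSV).astype(int)
P=P.copy(); u=c*P[...,0]+s*P[...,1]; v=c*P[...,1]-s*P[...,0]
m=(u>.56)&(u<.6)&(P[...,2]>.05)&(P[...,2]<.062)&(v<.0)
print('front v',np.sort(v[m])[-8:])
m=(u>.54)&(u<.60)&(P[...,2]>.030)&(P[...,2]<.045)&(hsv[...,1]<110)&(v>-.075)
print('stop v',np.percentile(v[m],[0,5,50,95,100]))
"
```

```text
t 9.1 p [ 0.5997 -0.143   0.0451] uv [ 0.5778 -0.215 ] yaw_y 7.09 tilt [ 0. -0.] f_jig [-0.28 -1.03  0.26] m [-0.231 -0.02  -0.027] j7 0.67 w 0.003
front v [-0.05724111 -0.05702699 -0.05625271 -0.05609603 -0.0560052  -0.05599374
 -0.0545484  -0.05434165]
stop v [-0.06473403 -0.05103561  0.31796468  0.50310812  0.89357354]
```

Emit:
{"fn": "servo_tool", "kwargs": {"rotation": [[0,0,0],[0,0,0],[0,0,0],[0,0,0]], "travel": [[0.02,0,0],[0.02,0,0],[0.02,0,0],[0.02,0,0]], "grip": [0,0,0,0]}}

```text
time_s: 9.55
tool_pos: [0.5994, -0.141, 0.0451]
tool_rot: [2.08, 2.354, 0.0]
force: [0.3, -1.7, 0.3]
grip_width: -0.003
grip_force: 0.7
```

Emit:
{"fn": "servo_tool", "kwargs": {"rotation": [[0,0,0],[0,0,0]], "travel": [[0.02,0,0],[0.02,0,0]], "grip": [0,0]}}

```text
time_s: 9.75
tool_pos: [0.5993, -0.1408, 0.0451]
tool_rot: [2.08, 2.353, -0.001]
force: [1.9, -4.7, 0.1]
grip_width: 0.006
grip_force: 2.0
```

```bash
python3 -c "
from h import *
rep()"
```

```text
t 9.75 p [ 0.5993 -0.1408  0.0451] uv [ 0.5777 -0.2128] yaw_y 7.07 tilt [ 0.    -0.001] f_jig [ 1.29 -4.87  0.14] m [-0.84  -0.051 -0.01 ] j7 0.66 w 0.006
```

Force rose to 5 N where the stop was predicted. I add a touch more, hold, then back off and rise.

Emit:
{"fn": "servo_tool", "kwargs": {"rotation": [[0,0,0],[0,0,0],[0,0,0]], "travel": [[0.02,0,0],[0,0,0],[0,0,0]], "grip": [0,0,0]}}

```text
time_s: 10.05
tool_pos: [0.5992, -0.1408, 0.0452]
tool_rot: [2.08, 2.353, -0.001]
force: [-0.2, -5.6, 0.5]
grip_width: 0.001
grip_force: 2.5
```

Emit:
{"fn": "servo_tool", "kwargs": {"rotation": [[0,0,0],[0,0,0],[0,0,0],[0,0,0],[0,0,0],[0,0,0],[0,0,0],[0,0,0],[0,0,0]], "travel": [[-0.05,0,0],[-0.2,0,0],[-0.6,0,0],[0,0,-0.6],[0,0,-0.6],[0,0,-0.6],[0,0,-0.6],[0,0,-0.6],[0,0,-0.6]], "grip": [0,0,0,0,0,0,0,0,0]}}

```text
time_s: 10.95
tool_pos: [0.6021, -0.1602, 0.1368]
tool_rot: [2.079, 2.355, 0.001]
force: [0.7, -0.6, 0.1]
grip_width: -0.001
grip_force: 0.0
```

```bash
python3 -c "
from h import *
rep()"
```

```text
t 10.95 p [ 0.6021 -0.1602  0.1368] uv [ 0.578  -0.2324] yaw_y 7.12 tilt [0.001 0.   ] f_jig [ 0.59 -0.67  0.07] m [-0.09  -0.02  -0.012] j7 0.63 w -0.001
```

Emit:
{"fn": "servo_tool", "kwargs": {"rotation": [[0,0,0],[0,0,0],[0,0,0],[0,0,0],[0,0,0],[0,0,0],[0,0,0],[0,0,0],[0,0,0],[0,0,0],[0,0,0.8],[0,0,0.8],[0,0,0.8],[0,0,0.8],[0,0,0.8],[0,0,0.8],[0,0,0.8],[0,0,0.6],[0,0,0],[0,0,0]], "travel": [[0.393,-0.508,0],[0.393,-0.508,0],[0.393,-0.508,0],[0.393,-0.508,0],[0.393,-0.508,0],[0.393,-0.508,0],[0.393,-0.508,0],[0.393,-0.508,0],[0.393,-0.508,0],[0.393,-0.508,0],[0,0,0],[0,0,0],[0,0,0],[0,0,0],[0,0,0],[0,0,0],[0,0,0],[0,0,0],[0,0,0],[0,0,0]], "grip": [23,23,23,23,23,23,23,23,23,23,23,23,23,23,23,23,23,23,23,23]}}

```text
time_s: 12.95
tool_pos: [0.4639, -0.0786, 0.1355]
tool_rot: [-2.874, -1.269, -0.001]
force: [0.7, 0.3, 0.0]
grip_width: 0.266
grip_force: 0.0
```

```bash
python3 -c "
from h import *
rep()
im2,d,p=snap('side')
cv2.imwrite('pics/knob.png',cv2.resize(im2[140:292,170:350,::-1],(710,600),interpolation=cv2.INTER_CUBIC))
im,P=cloud('side'); u=c*P[...,0]+s*P[...,1]; v=c*P[...,1]-s*P[...,0]
m=(u>.56)&(u<.6)&(P[...,2]>.05)&(P[...,2]<.062)&(v<.0)&(v>-.3)
print('wagon v',v[m].min(),np.sort(v[m])[-8:])
"
```

```text
t 12.95 p [ 0.4639 -0.0786  0.1355] uv [ 0.4508 -0.1345] yaw_y -42.37 tilt [0. 0.] f_jig [0.73 0.18 0.03] m [-0.013 -0.003 -0.002] j7 -0.26 w 0.266
wagon v -0.20370046727834967 [-0.05462116 -0.05461069 -0.05446513 -0.05440887 -0.05368997 -0.05203117
 -0.05202446 -0.05178078]
```

View pics/knob.png

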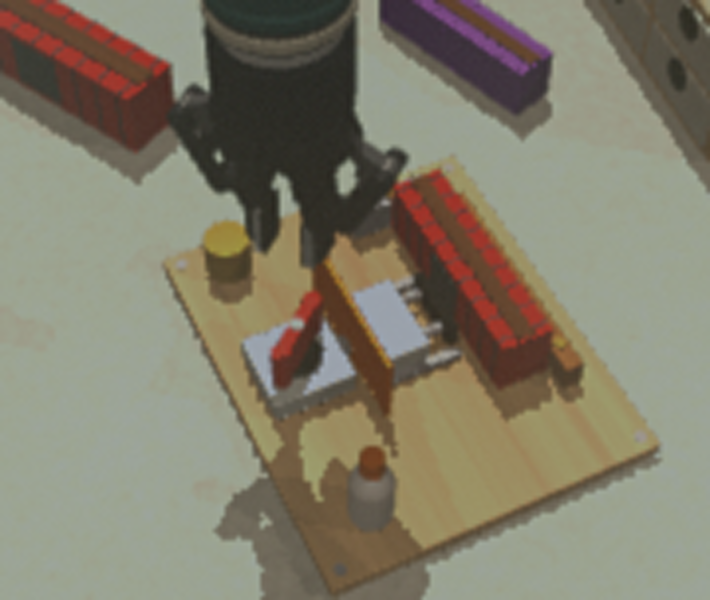

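The car sits against the stop. The fingers are above the knob at about (290,250) and lined up across the wings. I go down around the wings at 23 mm opening.

Emit:
{"fn": "servo_tool", "kwargs": {"rotation": [[0,0,0],[0,0,0],[0,0,0],[0,0,0],[0,0,0],[0,0,0],[0,0,0],[0,0,0],[0,0,0],[0,0,0]], "travel": [[0,0,0.6],[0,0,0.6],[0,0,0.6],[0,0,0.6],[0,0,0.5],[0,0,0.4],[0,0,0.3],[0,0,0.2],[0,0,0.13],[0,0,0]], "grip": [23,23,23,23,23,23,23,23,23,23]}}

```text
time_s: 14.0
tool_pos: [0.4636, -0.0788, 0.0366]
tool_rot: [-2.875, -1.265, 0.0]
force: [0.2, 0.0, -0.0]
grip_width: 0.268
grip_force: 0.0
```

```bash
python3 -c "
from h import *
rep()"
```

```text
t 14.0 p [ 0.4636 -0.0788  0.0366] uv [ 0.4506 -0.1347] yaw_y -42.51 tilt [-0.  0.] f_jig [ 0.23 -0.02 -0.03] m [ 0.047 -0.006  0.032] j7 -0.09 w 0.268
```

Emit:
{"fn": "servo_tool", "kwargs": {"rotation": [[0,0,0],[0,0,0],[0,0,0],[0,0,0],[0,0,0],[0,0,0]], "travel": [[0,0,0],[0,0,0],[0,0,0],[0,0,0],[0,0,0],[0,0,0]], "grip": [18,14,10,7,5,5]}}

```text
time_s: 14.6
tool_pos: [0.4645, -0.0792, 0.0373]
tool_rot: [2.875, 1.264, 0.002]
force: [1.2, -0.8, 6.4]
grip_width: 0.105
grip_force: 59.0
```

```bash
python3 -c "
from h import *
rep()"
```

```text
t 14.6 p [ 0.4645 -0.0792  0.0373] uv [ 0.4514 -0.1352] yaw_y -42.54 tilt [ 0.002 -0.   ] f_jig [ 1.12 -0.93  6.36] m [-0.253 -0.066 -0.197] j7 -0.09 w 0.105
```

Emit:
{"fn": "servo_tool", "kwargs": {"rotation": [[0,0,0.3],[0,0,0.3],[0,0,0.3],[0,0,0.3]], "travel": [[0,0,0],[0,0,0],[0,0,0],[0,0,0]], "grip": [5,5,5,5]}}

```text
time_s: 15.0
tool_pos: [0.4644, -0.0791, 0.0373]
tool_rot: [2.971, 1.019, 0.002]
force: [0.3, -1.8, 7.3]
grip_width: 0.104
grip_force: 59.1
```

```bash
cat >> h.py <<'E'
def tw(n=4):
    L=[]
    for i in range(n+1):
        S=bot.state(); L.append(np.r_[S['moment'],S['force']])
        if i<n: bot.snapshot('side')
    L=np.array(L); print('mz',np.round(L[:,2],3),'mean',round(L[:,2].mean(),4),'others',np.round(L.mean(0),2)); rep()
E
python3 -c "
from h import *
tw()"
```

```text
mz [0.274 0.185 0.068 0.057 0.078] mean 0.1322 others [-0.31 -0.07  0.13  0.24 -1.71  6.76]
t 15.2 p [ 0.4644 -0.0791  0.0373] uv [ 0.4513 -0.1351] yaw_y -52.08 tilt [ 0.001 -0.   ] f_jig [ 0.27 -0.75  6.79] m [-0.313 -0.038  0.078] j7 -0.22 w 0.107
```

Emit:
{"fn": "servo_tool", "kwargs": {"rotation": [[0,0,0.3],[0,0,0.3],[0,0,0.3],[0,0,0.3]], "travel": [[0,0,0],[0,0,0],[0,0,0],[0,0,0]], "grip": [5,5,5,5]}}

```text
time_s: 15.6
tool_pos: [0.4643, -0.079, 0.0373]
tool_rot: [3.046, 0.768, 0.002]
force: [0.1, -2.0, 7.2]
grip_width: 0.098
grip_force: 59.2
```

```bash
python3 -c "
from h import *
tw()"
```

```text
mz [0.3   0.24  0.022 0.094 0.001] mean 0.1313 others [-0.24 -0.01  0.13  0.12 -1.24  7.  ]
t 15.8 p [ 0.4643 -0.079   0.0373] uv [ 0.4513 -0.135 ] yaw_y -61.67 tilt [ 0.001 -0.   ] f_jig [-0.91 -1.14  7.11] m [-0.271  0.014  0.001] j7 -0.35 w 0.102
```

```bash
cat > q.py <<'E'
from h import *
S=bot.state(); M=R.from_rotvec(S['tool_rot']).as_matrix()
print(round(S['time_s'],2),'mz',round(S['moment'][2],3),'tau7',round(S['tau'][6],3),'yaw',round(np.degrees(np.arctan2(M[1,1],M[0,1])),2),'f',np.round(S['force'],1),'j7',round(S['joint_positions'][6],2))
E
```

Emit:
{"fn": "servo_tool", "kwargs": {"rotation": [[0,0,0.3],[0,0,0.3]], "travel": [[0,0,0],[0,0,0]], "grip": [5,5]}}

```text
time_s: 16.0
tool_pos: [0.4643, -0.0789, 0.0373]
tool_rot: [3.075, 0.639, 0.002]
force: [1.3, -1.3, 7.4]
grip_width: 0.104
grip_force: 59.2
```

```bash
python3 q.py
```

```text
16.0 mz 0.323 tau7 0.04 yaw -66.51 f [ 1.3 -1.3  7.4] j7 -0.41
```

Emit:
{"fn": "servo_tool", "kwargs": {"rotation": [[0,0,0.3],[0,0,0.3]], "travel": [[0,0,0],[0,0,0]], "grip": [5,5]}}

```text
time_s: 16.2
tool_pos: [0.4642, -0.0789, 0.0373]
tool_rot: [3.1, 0.51, 0.002]
force: [-0.4, -0.5, 7.2]
grip_width: 0.11
grip_force: 59.3
```

```bash
python3 q.py
```

```text
16.2 mz 0.321 tau7 0.032 yaw -71.31 f [-0.4 -0.5  7.2] j7 -0.48
```

Emit:
{"fn": "servo_tool", "kwargs": {"rotation": [[0,0,0.3],[0,0,0.3]], "travel": [[0,0,0],[0,0,0]], "grip": [5,5]}}

```text
time_s: 16.4
tool_pos: [0.4643, -0.0788, 0.0373]
tool_rot: [3.118, 0.38, 0.002]
force: [0.7, -0.3, 6.8]
grip_width: 0.103
grip_force: 59.4
```

```bash
python3 q.py
```

```text
16.4 mz 0.319 tau7 0.031 yaw -76.11 f [ 0.7 -0.3  6.8] j7 -0.54
```

Emit:
{"fn": "servo_tool", "kwargs": {"rotation": [[0,0,0.3],[0,0,0.3]], "travel": [[0,0,0],[0,0,0]], "grip": [5,5]}}

```text
time_s: 16.6
tool_pos: [0.4642, -0.0788, 0.0373]
tool_rot: [-3.132, -0.249, -0.002]
force: [-0.3, -1.3, 7.5]
grip_width: 0.105
grip_force: 59.4
```

```bash
python3 q.py
```

```text
16.6 mz 0.28 tau7 0.025 yaw -80.9 f [-0.3 -1.3  7.5] j7 -0.61
```

Emit:
{"fn": "servo_tool", "kwargs": {"rotation": [[0,0,0.3],[0,0,0.3]], "travel": [[0,0,0],[0,0,0]], "grip": [5,5]}}

```text
time_s: 16.8
tool_pos: [0.4642, -0.0787, 0.0373]
tool_rot: [-3.139, -0.118, -0.001]
force: [-0.1, -0.5, 8.1]
grip_width: 0.105
grip_force: 59.5
```

```bash
python3 q.py
```

```text
16.8 mz 0.404 tau7 -0.049 yaw -85.69 f [-0.1 -0.5  8.1] j7 -0.67
```

Emit:
{"fn": "servo_tool", "kwargs": {"rotation": [[0,0,0.3],[0,0,0.3]], "travel": [[0,0,0],[0,0,0]], "grip": [5,5]}}

```text
time_s: 17.0
tool_pos: [0.4642, -0.0786, 0.0373]
tool_rot: [-3.141, 0.013, -0.001]
force: [1.1, 0.5, 7.6]
grip_width: 0.107
grip_force: 59.5
```

```bash
python3 q.py
```

```text
17.0 mz 0.348 tau7 -0.07 yaw -90.48 f [1.1 0.5 7.6] j7 -0.74
```

Emit:
{"fn": "servo_tool", "kwargs": {"rotation": [[0,0,0.3],[0,0,0.3]], "travel": [[0,0,0],[0,0,0]], "grip": [5,5]}}

```text
time_s: 17.2
tool_pos: [0.4642, -0.0786, 0.0373]
tool_rot: [-3.138, 0.144, -0.001]
force: [-0.3, 0.5, 8.3]
grip_width: 0.106
grip_force: 59.6
```

```bash
python3 q.py
```

```text
17.2 mz 0.434 tau7 -0.093 yaw -95.27 f [-0.3  0.5  8.3] j7 -0.81
```

Emit:
{"fn": "servo_tool", "kwargs": {"rotation": [[0,0,0.3],[0,0,0.3]], "travel": [[0,0,0],[0,0,0]], "grip": [5,5]}}

```text
time_s: 17.4
tool_pos: [0.4642, -0.0785, 0.0373]
tool_rot: [-3.129, 0.275, -0.001]
force: [-0.1, -1.2, 8.0]
grip_width: 0.104
grip_force: 59.6
```

```bash
python3 q.py
```

```text
17.4 mz 0.505 tau7 -0.115 yaw -100.06 f [-0.1 -1.2  8. ] j7 -0.87
```

The joint-7 torque is a very clean signal: flat at about 0.028, then a 0.074 step at contact, then about 0.022 per step. The rise is now about 0.145, which is in the middle of the tight band. I rest, open to 23 mm and rise.

Emit:
{"fn": "servo_tool", "kwargs": {"rotation": [[0,0,0],[0,0,0],[0,0,0],[0,0,0],[0,0,0],[0,0,0],[0,0,0],[0,0,0]], "travel": [[0,0,0],[0,0,0],[0,0,0],[0,0,0],[0,0,0],[0,0,0],[0,0,0],[0,0,0]], "grip": [5,5,5,12,18,23,23,23]}}

```text
time_s: 18.2
tool_pos: [0.4635, -0.0787, 0.0367]
tool_rot: [-3.129, 0.277, 0.001]
force: [-0.3, -0.1, -0.4]
grip_width: 0.27
grip_force: 0.0
```

```bash
python3 q.py
```

```text
18.2 mz 0.017 tau7 0.0 yaw -100.1 f [-0.3 -0.1 -0.4] j7 -0.87
```

Emit:
{"fn": "servo_tool", "kwargs": {"rotation": [[0,0,0],[0,0,0],[0,0,0],[0,0,0],[0,0,0],[0,0,0],[0,0,0],[0,0,0],[0,0,0],[0,0,0]], "travel": [[0,0,-0.1],[0,0,-0.3],[0,0,-0.6],[0,0,-0.6],[0,0,-0.6],[0,0,-0.6],[0,0,-0.6],[0,0,-0.6],[0,0,-0.6],[0,0,0]], "grip": [23,23,23,23,23,23,23,23,23,23]}}

```text
time_s: 19.2
tool_pos: [0.4648, -0.0789, 0.1535]
tool_rot: [-3.128, 0.277, -0.005]
force: [0.4, 0.5, 0.2]
grip_width: 0.269
grip_force: 0.0
```

```bash
python3 q.py; python3 -c "
from h import *
im2,d,p=snap('side')
cv2.imwrite('pics/end.png',cv2.resize(im2[140:292,170:350,::-1],(710,600),interpolation=cv2.INTER_CUBIC))
im,P=cloud('side'); u=c*P[...,0]+s*P[...,1]; v=c*P[...,1]-s*P[...,0]
m=(u>.55)&(u<.61)&(P[...,2]>.053)&(P[...,2]<.062)&(v<.0)&(v>-.3)
print('wagon v',v[m].min(),np.sort(v[m])[-8:]); print(cv2.minAreaRect((P[m][:,:2]*1000).astype(np.float32)))
hsv=cv2.cvtColor(im,cv2.COLOR_RGB2HSV).astype(int)
m=(u<.49)&(u>.41)&(P[...,2]>.056)&(P[...,2]<.07)&((hsv[...,0]<6)|(hsv[...,0]>174))&(v>-.18)&(v<-.09)
print('knob',cv2.minAreaRect((P[m][:,:2]*1000).astype(np.float32)))
"
```

```text
19.2 mz 0.019 tau7 -0.182 yaw -100.1 f [0.4 0.5 0.2] j7 -1.08
wagon v -0.203325833757521 [-0.05537304 -0.05524633 -0.05405278 -0.05371777 -0.05366526 -0.05332697
 -0.05287792 -0.05251448]
((589.1409912109375, -56.56220245361328), (37.13536834716797, 150.79464721679688), 7.107841968536377)
knob ((465.2149963378906, -80.0526123046875), (10.00514030456543, 53.50518798828125), 80.1649169921875)
```

View pics/end.png

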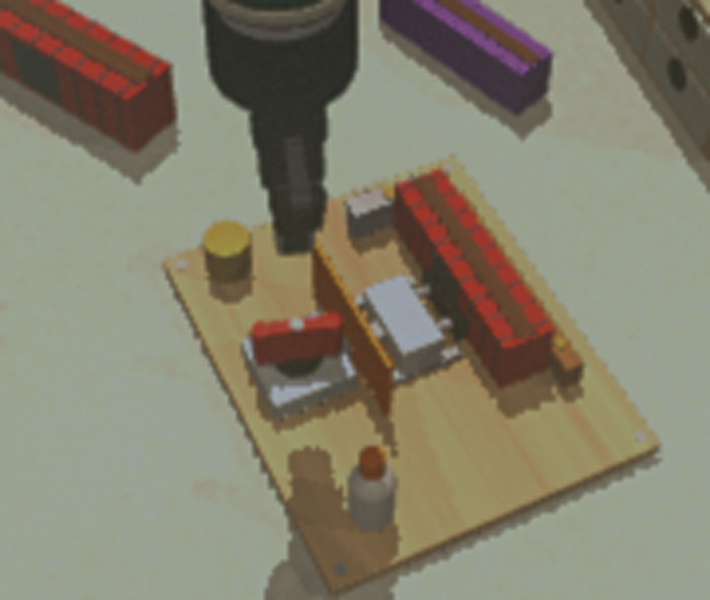

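The end view shows the car at the stop (395,190) with the pad against it. The wings at (295,335) point where I left them, and the fingers are clear. Measured free twist was 0.303 N m, and the fit of the loaded readings gives a rise of about 0.15. I hand in.

```bash
python3 -c "
from h import *
print(bot.close_job())"
```

```text
the job is handed in; nothing more can be done
None
```

I handed the job in at about 19 s of robot time with the boxcar home against the stop, the knob tightened to an estimated twist rise of 0.15 N m, and the gripper let go and clear; the judging result was not shown.

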